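# Draw the slot gauge out of the trial track and hang it up

### The job

The slot gauge is still inside the aluminium track clamped in the vice. Draw it out through either open end of the track, keeping it level so that it does not bind and without forcing it, then hang it by its keyhole on the free stud of the gauge stand: hole over the stud's head, push back, and lower it until the stud is home in the narrow end of the slot. Keep the gauge upright throughout, leave it hanging straight, and do not disturb the other things on the bench.

Things in the scene. Friction and masses are not known exactly. Their poses are not given: they have to be found in the camera images.
- gauge: Slot gauge, 0.25 to 0.4 kg: flat steel slide (38 mm along x, 70 along y, 10 high) with an upright aluminium plate on its middle line (8 mm thick along x, 56 wide along y, reaching 100 mm above the origin, the topmost 6 mm only 44 wide). Origin: centre of the slide's underside; y along the slide, z up. Same from both sides. At the start the slide is inside the track, the plate standing up out of its slot.
- gauge_hole (a point): Centre of the large hole (22 mm) of the keyhole that goes through the gauge's plate along x; 30 mm above the gauge's origin.
- gauge_slot (a point): Centre of the rounded upper end of the keyhole's slot, 11 mm wide, which runs straight up from the large hole; 48 mm above the gauge's origin, mid-thickness of the plate.
- gauge_top (a point): Middle of the plate's top edge, 100 mm above the gauge's origin. The plain plate from here down to 46 mm below is the place to take it; when it hangs, the stand's bar lies just behind it from 42 mm below here downwards.
- vice: Grey drill-press vice, fixed to the bench, clamping a 150 mm length of aluminium C-track, slot upwards. Origin: on the bench below the track's middle; y along the track, z up; screw and T-bar point to -x (reaching 180 mm, under 50 mm high). Track 46 mm wide, level, both ends open, lips' top 60 mm above the bench; the jaws are lower. The gauge is clear when its centre is 110 mm from the track's middle.
- track_left (a point): Middle of the track's inner floor at its +y end, 75 mm from the track's middle and 45 mm above the bench. The inside is 40 mm wide and 12 mm high (the slide has 1 mm play each side, 2 mm above); the lips, 3 mm thick, leave a slot 12 mm wide. Nothing stands beyond the track's ends above this floor.
- track_right (a point): The same at the track's -y end.
- stand: Gauge stand, fixed: base plate 90 x 370 x 8 mm, two uprights at y = -170 and +170 mm, and a level flat bar along y, 6 mm thick, 100 to 120 mm above the bench; open below, above and behind. Origin: on the bench below the middle of the bar's front face. Three equal studs stick out of that face to -x, at y = -100, 0, +100 mm; one, varying, is free.
- stud (a point): The free stud, middle of its 11 mm shank: 5.5 mm in front of the bar's face, 110 mm above the bench; axes as the stand's, the stud points to -x. Shank 8 mm thick; head 16 mm across, 11 to 15 mm in front of the bar. Gauge home: gauge_slot here, 1 to 2 mm low. The other two studs carry steel templates 4 mm thick, 60 wide, 38 to 136 mm above the bench, fixed.
- die: Bystander: a small round steel extrusion die lying flat, 90 mm across, 30 mm high.
- offcut: Bystander: a 60 mm offcut of the same aluminium track, 46 mm wide, 28 mm high.
- mug: Bystander: a red mug, 80 mm across, 90 mm high.
- caliper: Bystander: a caliper lying flat, 210 mm long.
- screwdriver: Bystander: a screwdriver lying flat.
- can: Bystander: a small tin with a lid, 72 mm across, 75 mm high.
- brush: Bystander: a brush lying flat.
Not all that is in view belongs to the job. What is shaped like the gauge but brown is not meant.

How it is judged (in metres and radians):
On the way:
1. the gauge has been drawn right out of the track (its centre over 112 mm from the track's middle) ((y of gauge in the frame of vice above 0.112 m or y of gauge in the frame of vice below -0.112 m)), for 0.1 s.
At the end, for the whole second after the job is handed in: The gauge hangs at rest on the free stud, the stud's shank home in the narrow end of the slot (slot end within 6 mm along the stud, 4 mm sideways, and from 3 mm above to 5 mm below the stud's axis), upright within 7 degrees and square to the stud within 9 degrees (x of gauge_slot in the frame of stud between -0.006 and 0.006 m and y of gauge_slot in the frame of stud between -0.004 and 0.004 m and z of gauge_slot in the frame of stud between -0.005 and 0.003 m and angle between gauge's own z axis and vertical below 0.12 rad and angle between the x axis of gauge and the x axis of stand, either way round below 0.15 rad and linear speed of gauge below 0.02 m/s and angular speed of gauge below 0.2 rad/s); the robot touches nothing.
It fails at once if the gauge tipped more than 15 degrees from level (angle between gauge's own z axis and vertical above 0.26 rad).
It fails at once if the gauge was forced: over 50 N between it and the vice or its track (contact force between gauge and vice above 50 N).
It fails at once if a bystander was moved by more than 25 mm (distance of any of die, offcut, mug, caliper, screwdriver, can, brush from where it was at the start of the episode above 0.025 m).
It also fails if it takes over 53 s, if anything falls off the work surface, if the arm or the gripper's body presses on something with over 40 N, if the wrist force passes 120 N, or if a joint passes its speed limit or range.

### The arm

A 6-joint arm with a two-finger parallel gripper is mounted at the origin on the work surface. World frame = base frame: x ahead of the robot, y to its left, z up, the work surface at z = 0. Lengths are in mm, angles in rad, forces in N, time in s.
With the tool pointing down it reaches from about 300 to 775 mm from the base axis. Payload 14.6 kg.
Tool frame: the origin (TCP) lies on the centre line of the jaws, within the pads' length; the fingertips stand 19 mm ahead of it and the grasp point (between the pads) is the TCP (bot.tip_reach is the distance from the TCP to the fingertips, in mm); z points along the fingers, y is the line along which they close (so a half turn about z gives the same grasp; the last joint's range is limited). The gripper opens to 85 mm and grips with 20 to 120 N. Pads are 22 mm wide; open, the fingers measure 114 mm over their backs; the gripper's body (76 mm by 85 mm) begins 54 mm behind the grasp point. The pads swing forward as they close: fully open they stand 13 mm farther back than shut.
Start: joints at [1.267, 0.3, 1.521, -0, 1.321, -0.067], TCP at [129.024, 534.642, 250.281] pointing down, gripper open.
Joint ranges: [-3.03, 3.03], [-0.79, 2.21], [0.23, 2.52], [-1.04, 4.18], [0, 3.07], [-2.55, 2.55]. Speed limits (rad/s): [2.22, 2.22, 2.57, 3.14, 3.14, 3.14].

### API

Orientations are given as a unit quaternion [w, x, y, z].
In Python, from rig import bot gives the robot as it stands. Calls block until the motion is done:
- bot.move_to(position, orientation): joint-space move of the TCP to a pose.
- bot.servo_line(position, attitude=None, speed=150, until_force=None): straight line of the TCP; attitude=None keeps the orientation; speed is the mean speed in mm/s. With until_force (N) it stops when the force on the tool has changed by that much, and returns True; else False.
- bot.move_joints(angles): joint-space move.
- bot.move_gripper(opening, grip_force=None): finger opening in mm; grip_force is the grip in N (None keeps the last); returns when the fingers have stopped.
- bot.dwell(seconds).
- bot.ik(position, orientation): joint angles nearest the present ones, or None.
- bot.read_state(): the state.
- bot.read_camera(name): name is "scene" or "top" or "wrist"; returns a dict with "image" (480x640x3 uint8, blue, green, red), "depth" (480x640 float32, mm along the optical axis (not along the pixel's ray), 0 where there is no reading), "fovy" (degrees; the focal length in pixels is half the picture's height over the tangent of half this angle, whatever the lens; pixels are square), "cx", "cy" (the principal point, pixels), "eye" and "attitude" of the camera in the world; the wrist camera has in their place "mount" (4x4, takes a point from camera to tool coordinates, whose origin is the TCP and whose axes are the flange's). Camera axes: x right, y down, z forward; pixel columns grow to the right and rows downward; lengths in mm; the calibration is good to about 2 mm. A picture is of the moment at which its call begins: read the wrist's pose just before it.
A pose or a line that the arm cannot do raises bot.MotionError and nothing moves.
- bot.finish_job(): hands the job in; it is judged then, once.
The state is a dict: "clock": time; "joint_positions": joint angles; "qvel": joint speeds; "effort": joint torques, N m; "ee_pos": TCP position; "tool_rot": TCP orientation; "ft_force": force on the tool from outside, world axes, zero at the start; "moment": the same for the moment, N m; "grip_width": finger opening in mm; "grip_force": force on a finger pad.
Only numpy, scipy, OpenCV 4.12 (cv2) and the standard library are available. Lean on these libraries where they do the work, as an engineer would, in place of code of your own. Each camera call takes 0.05 s, during which the arm holds its last target. There are 200 camera calls.

## Working session

There is one attempt and no reset: what is moved stays moved. The work goes in short steps, each a Python script; the robot and the scene stay as the last script left them, time stands still between calls to the robot, and variables do not carry over. Pictures are saved under pics/ and viewed, at most 10 in all, crops included, and the job is handed in when it is done.

```bash
ls; mkdir -p pics
cat > h.py <<'E'
import numpy as np, cv2
from scipy.spatial.transform import Rotation as R
from rig import bot
def rot(q): return R.from_quat([q[1],q[2],q[3],q[0]]).as_matrix()
def cam(name):
    s=bot.read_state(); c=bot.read_camera(name)
    f=240/np.tan(np.radians(c['fovy'])/2)
    if name=='wrist':
        T=np.eye(4);T[:3,:3]=rot(s['tool_rot']);T[:3,3]=s['ee_pos'];T=T@np.array(c['mount'])
    else:
        T=np.eye(4);a=np.array(c['attitude']);T[:3,:3]=rot(a) if a.size==4 else a;T[:3,3]=c['eye']
    c['f']=f;c['T']=T;return c
def ray(c,u,v):
    d=c['T'][:3,:3]@np.array([(u-c['cx'])/c['f'],(v-c['cy'])/c['f'],1.]);return c['T'][:3,3],d
def onz(c,u,v,z):
    o,d=ray(c,u,v);return o+d*(z-o[2])/d[2]
def cloud(c):
    v,u=np.mgrid[:480,:640];D=c['depth']
    P=np.stack([(u-c['cx'])/c['f']*D,(v-c['cy'])/c['f']*D,D],-1)@c['T'][:3,:3].T+c['T'][:3,3]
    P[D<=0]=np.nan;return P
def proj(c,p):
    q=c['T'][:3,:3].T@(np.array(p)-c['T'][:3,3]);return c['cx']+c['f']*q[0]/q[2],c['cy']+c['f']*q[1]/q[2]
E
python3 - <<'E'
from h import *
for n in('scene','top'):
    c=cam(n);cv2.imwrite(f'pics/{n}0.png',c['image']);print(n,c['T'].round(2).tolist(),c['f'],c['cx'],c['cy'],(c['depth']>0).mean())
print(bot.read_state())
E
```

```text
pics
scene [[-0.82, 0.38, -0.42, 976.5], [0.57, 0.53, -0.62, 644.08], [-0.01, -0.75, -0.66, 850.53], [0.0, 0.0, 0.0, 1.0]] 554.5211016299298 325.10876689064264 234.2627620869072 0.9960286458333333
top [[0.03, -1.0, 0.04, 453.74], [-1.0, -0.03, -0.03, -41.69], [0.03, -0.04, -1.0, 1140.91], [0.0, 0.0, 0.0, 1.0]] 530.505461445524 321.5862286717082 240.639338980496 0.9958138020833334
{'clock': 0.1, 'joint_positions': array([ 1.26738268e+00,  3.00449943e-01,  1.52149838e+00,  7.80016151e-07,
        1.32068722e+00, -6.65803970e-02]), 'qvel': array([-1.40143173e-03, -8.96128165e-04, -1.37382814e-03,  2.77617386e-04,
        2.14010736e-04, -1.04978515e-05]), 'effort': array([ 1.01228899e-03, -5.44369841e+01, -3.62369049e+01, -3.87360126e-05,
        2.97017541e-03, -3.86884722e-06]), 'ee_pos': array([128.98292585, 534.47891725, 249.76789119]), 'tool_rot': array([-9.62872805e-05,  1.18140151e-01,  9.92996794e-01, -5.12474937e-04]), 'ft_force': array([ 0.16918767, -0.47779596, -0.21542747]), 'moment': array([0.00246723, 0.01375538, 0.03155398]), 'grip_force': 0.0, 'grip_width': 85.34068533333011}
```

View pics/top0.png

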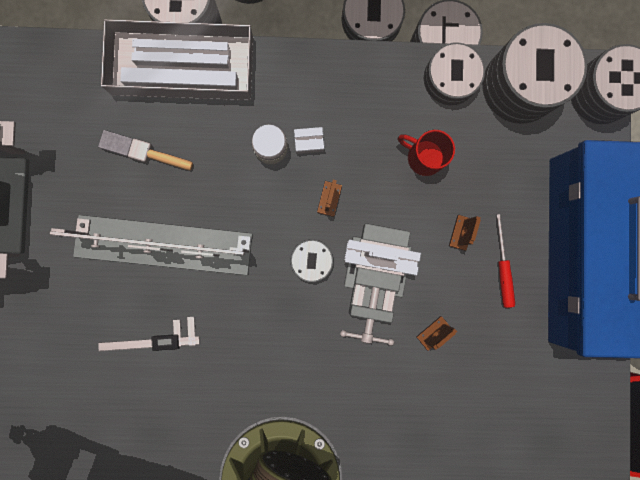

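View pics/scene0.png

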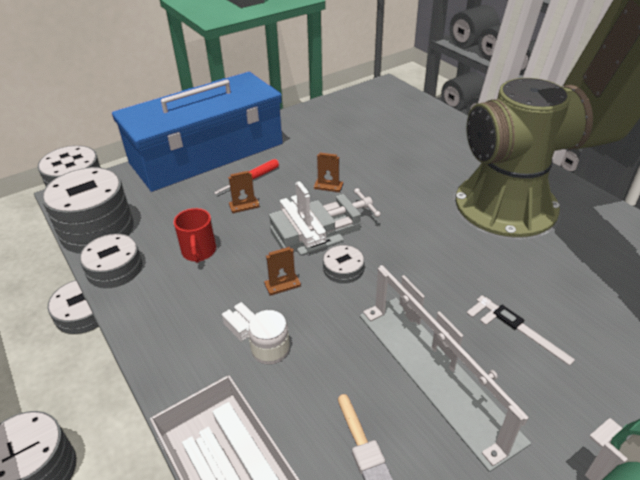

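Candidates in the top picture are the light aluminium plate in the vice's track at (380,257) and the brown look-alikes at (330,197), (464,231) and (436,332). I choose the aluminium one. The free stud looks to be the +y one: scene (490,375), about (100,240) from above. Next I get rough poses from the top camera.

Run:
```python
from h import *
c=cam('top');P=cloud(c)
def box(u0,u1,v0,v1,z0,z1):
    Q=P[v0:v1,u0:u1].reshape(-1,3);Q=Q[(Q[:,2]>z0)&(Q[:,2]<z1)]
    r=cv2.minAreaRect(Q[:,:2].astype(np.float32));print(len(Q),np.round(r[0],1),np.round(r[1],1),round(r[2],2),np.median(Q[:,2]).round(1));return Q
box(335,430,225,285,52,70); box(335,430,225,285,80,125)
box(40,260,215,270,108,128); box(40,260,215,270,130,150)
bed=P[300:310,230:280,2];print(np.nanmedian(bed))
s=bot.read_state();m=bot.read_camera('wrist')['mount'];print(np.round(m,2))
img=c['image'][205:300,30:450];cv2.imwrite('pics/top_crop.png',cv2.resize(img,None,fx=1.9,fy=1.9,interpolation=2))
w=cam('wrist');print(w['f'],w['cx'],w['cy'])
```

```text
2395 [ 475.  -197.3] [152.7 123. ] 85.14 56.8
31 [ 470.7 -184.5] [54.7  7.5] 73.2 105.2
898 [481.6 264.8] [370.   26.8] 85.62 118.7
137 [473.2 215.9] [158.6   3.9] 85.63 135.1
-0.7826038306698138
[[  -0.     -0.95   -0.32   80.43]
 [   1.     -0.     -0.     -1.21]
 [   0.     -0.32    0.95 -123.09]
 [   0.      0.      0.      1.  ]]
426.5462236781721 315.80535963793386 243.8098227460715
```

View pics/top_crop.png

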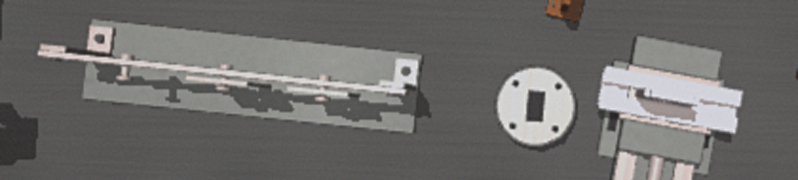

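```bash
cat >> h.py <<'E'
def quat(yaw,sx=1):
    # tool z down; tool y = +-(gauge x dir at yaw), tool x = sx*(gauge y dir)
    g=np.array([np.cos(yaw),np.sin(yaw),0]);gy=np.array([-g[1],g[0],0])
    M=np.column_stack([sx*gy,sx*g,[0,0,-1]]);q=R.from_matrix(M).as_quat();return [q[3],q[0],q[1],q[2]]
E
python3 - <<'E'
from h import *
yaw=np.radians(-4.5) 
for sx in(1,-1):
  for p in([471,-185,130],[480,365,180],[471,-40,200]):
    print(sx,p,bot.ik(p,quat(yaw,sx)))
E
```

```text
1 [471, -185, 130] [-4.46658915e-01  3.41112123e-01  1.76969196e+00 -4.44089210e-16
  1.03078857e+00 -3.68119099e-01]
1 [480, 365, 180] [ 5.89402001e-01  4.79090727e-01  1.44164184e+00 -4.44089210e-16
  1.22086008e+00  6.67941817e-01]
1 [471, -40, 200] [-1.62228259e-01  1.78949954e-01  1.79409356e+00 -4.44089210e-16
  1.16854914e+00 -8.36884430e-02]
-1 [471, -185, 130] None
-1 [480, 365, 180] [ 5.89402001e-01  4.79090727e-01  1.44164184e+00 -4.44089210e-16
  1.22086008e+00 -2.47365084e+00]
-1 [471, -40, 200] None
```

Run:
```python
from h import *
import pickle
out=[]
def look(p,yaw,n):
    bot.move_to(p,quat(yaw)); bot.dwell(.15); c=cam('wrist');out.append((n,c)); cv2.imwrite(f'pics/{n}.png',c['image'])
y=np.radians(-4.4)
look([430,385,250],y,'s1');look([465,340,250],y,'s2')
y=np.radians(-10)
look([450,-150,260],y,'v1');look([490,-200,260],y,'v2')
pickle.dump(out,open('w.pkl','wb'));print(bot.read_state()['clock'])
for a in('s','v'):
    d={n:c['image'] for n,c in out}
    cv2.imwrite(f'pics/{a}.png',cv2.resize(np.hstack([d[a+'1'],d[a+'2']]),(800,300),interpolation=cv2.INTER_AREA))
```

```text
4.8083
```

View pics/s.png

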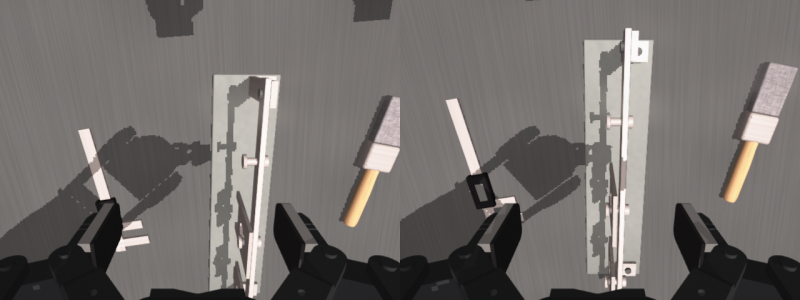

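View pics/v.png

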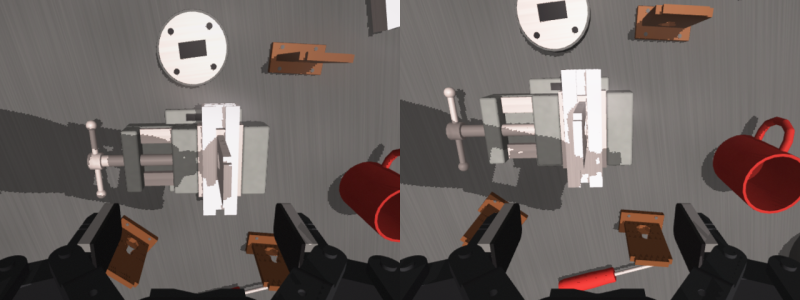

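Both pairs are clear; full-resolution pixels follow. The free stud sticks out to -x at s1 (400,257) and s2 (352,194). The gauge plate stands in the track at v1 (355,255) and v2 (285,225). Now I measure with depth on each view and check by triangulation.

Run:
```python
from h import *
import pickle
d=dict(pickle.load(open('w.pkl','rb')))
def tri(pairs):
    A=np.zeros((3,3));b=np.zeros(3)
    for c,u,v in pairs:
        o,k=ray(c,u,v);k/=np.linalg.norm(k);M=np.eye(3)-np.outer(k,k);A+=M;b+=M@o
    return np.linalg.solve(A,b)
for n in('s1','s2'):
    c=d[n];P=cloud(c).reshape(-1,3)
    B=P[(abs(P[:,2]-120)<4)&(abs(P[:,0]-485)<40)&(P[:,1]>280)&(P[:,1]<400)]
    r=cv2.minAreaRect(B[:,:2].astype(np.float32));print(n,'bar',len(B),np.round(r,2) if 0 else r,np.median(B[:,2]))
    k=np.polyfit(B[:,1],B[:,0],1);yaw=-np.arctan(k[0]);print('yaw',np.degrees(yaw),'x@364',np.polyval(k,364))
    res=B[:,0]-np.polyval(k,B[:,1]);print('halfwidth',np.percentile(res,[3,97]))
    e=P[:,0]-np.polyval(k,P[:,1])
    S=P[(e<-6)&(e>-22)&(P[:,2]>100)&(P[:,2]<122)&(abs(P[:,1]-364)<25)]
    if len(S):
      es=S[:,0]-np.polyval(k,S[:,1]);print('stud',len(S),'e',es.min(),es.max())
      for a,b2 in((-18.5,-14.2),(-13,-6)):
        q=S[(es>a)&(es<b2)];print(a,len(q),'y',q[:,1].min(),q[:,1].max(),'ztop',np.percentile(q[:,2],97) if len(q) else 0,'x',q[:,0].mean())
for n in('v1','v2'):
    c=d[n];P=cloud(c).reshape(-1,3)
    near=(abs(P[:,0]-475)<70)&(abs(P[:,1]+195)<100)
    L=P[near&(abs(P[:,2]-60)<3)]
    r=cv2.minAreaRect(L[:,:2].astype(np.float32));print(n,'lips',len(L),r,np.median(L[:,2]))
    G=P[near&(abs(P[:,2]-145)<4)]
    if len(G): print('top',len(G),cv2.minAreaRect(G[:,:2].astype(np.float32)),np.median(G[:,2]))
    G=P[near&(P[:,2]>75)];print('plate',len(G),G[:,2].max(),cv2.minAreaRect(G[:,:2].astype(np.float32)))
a,b=d['v1'],d['v2']
ims=[]
for n,(u,v) in(('s1',(400,257)),('s2',(352,194)),('v1',(355,255)),('v2',(285,225))):
    ims.append(cv2.resize(d[n]['image'][v-60:v+60,u-60:u+60],(400,400) if 0 else (300,300),interpolation=2))
cv2.imwrite('pics/c4.png',np.vstack([np.hstack(ims[:2]),np.hstack(ims[2:])]))
```

```text
s1 bar 1868 ((488.207275390625, 339.9957580566406), (25.796266555786133, 119.86407470703125), 0.36726677417755127) 119.27857646980378
yaw -4.9122964637609 x@364 492.0204611987074
halfwidth [-13.49812958   4.21109293]
stud 321 e -17.027857718616133 -6.038187449780253
-18.5 170 y 357.28628084798095 372.59674455480103 ztop 117.96788411644128 x 476.18735628891324
-13 113 y 361.25356588625425 370.13478110626784 ztop 114.53429083846711 x 482.9710460116009
s2 bar 2013 ((488.27691650390625, 340.0927734375), (25.993471145629883, 119.54261779785156), 0.39114028215408325) 119.29946653601644
yaw -4.457969121172328 x@364 492.31261789313896
halfwidth [-13.92186277   3.83662502]
stud 313 e -17.007000420643863 -6.127140811786603
-18.5 124 y 358.03331597081666 372.6257123961468 ztop 117.69519186747897 x 476.7425378394094
-13 143 y 360.7930077355062 368.4010402488656 ztop 114.41739507488113 x 482.99418862221535
v1 lips 6400 ((472.25347900390625, -197.62890625), (150.71710205078125, 46.26102066040039), 81.1195297241211) 59.46345830710683
top 914 ((473.7401428222656, -187.63548278808594), (45.41118240356445, 8.275193214416504), 81.1147232055664) 144.43454045163486
plate 33033 325.4928400064167 ((456.54107666015625, -150.7041778564453), (86.95127868652344, 107.77107238769531), 49.991485595703125)
v2 lips 7506 ((472.0113525390625, -197.90008544921875), (150.35397338867188, 46.08928298950195), 81.14555358886719) 59.388966661915845
top 1032 ((473.71728515625, -187.46112060546875), (44.22770309448242, 8.11461067199707), 81.15438079833984) 144.34906918065747
plate 35002 325.35572596794566 ((482.5763854980469, -188.01673889160156), (56.190757751464844, 127.79833984375), 85.90763092041016)
```

View pics/c4.png

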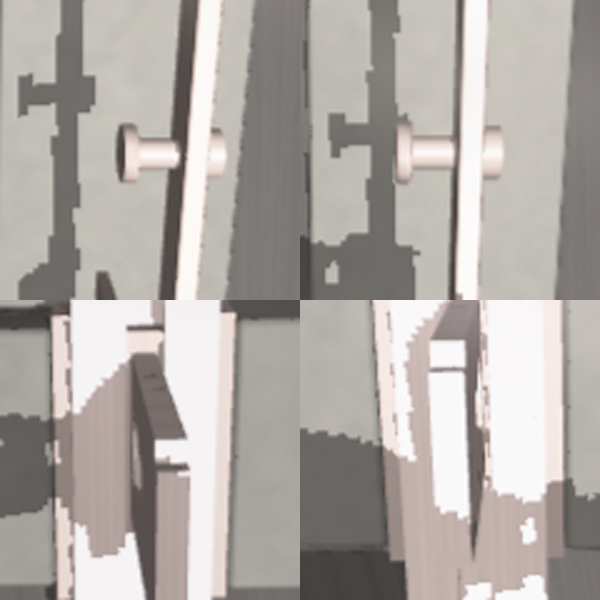

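The sizes agree with the text: track 150x46 with lips at 59.4, plate top 44x8 at 144.4, and stud head 15.3 wide at bar height 119.3. I refit the bar, then grip the gauge gently.

Run:
```python
from h import *
import pickle
d=dict(pickle.load(open('w.pkl','rb')))
for n in('s1','s2'):
    P=cloud(d[n]).reshape(-1,3)
    B=P[(abs(P[:,2]-119.5)<1.5)&(abs(P[:,0]-490)<30)&(P[:,1]>200)&(P[:,1]<460)]
    k=np.array([.078,492.8-.078*365])
    for _ in range(8):
        r=B[:,0]-np.polyval(k,B[:,1]);m=abs(r)<3.6;k=np.polyfit(B[m,1],B[m,0],1)
    print(n,m.sum(),'yaw',np.degrees(-np.arctan(k[0])),'x@365',np.polyval(k,365),np.percentile(r[m],[1,99]),B[m,1].min(),B[m,1].max())
# grasp
q=quat(np.radians(-8.86))
bot.move_gripper(40,20)
bot.move_to([473.7,-187.5,200],q)
bot.servo_line([473.7,-187.5,131],speed=60)
f0=bot.read_state()['ft_force']
bot.move_gripper(0,20);bot.dwell(.2);s=bot.read_state()
print(s['clock'],f0,s['ft_force'],s['moment'],s['grip_width'],s['grip_force'],s['ee_pos'])
```

```text
s1 3135 yaw -4.479122589311565 x@365 493.152050295328 [-2.99086113  3.25551337] 200.18675553995678 448.13025825485744
s2 3558 yaw -4.490011419468253 x@365 493.3400042251024 [-2.98579674  3.13888789] 200.02714145134055 448.0782646912207
7.5583 [-0.66950932  0.28924021 -0.29555665] [-2.39838974  0.65571369  6.05332548] [0.14625374 0.56470625 0.01690888] 7.644507150200069 26.284534335136414 [ 473.68061948 -187.52099191  131.21124596]
```

Run:
```python
from h import *
def st(t):
    s=bot.read_state();print(t,round(s['clock'],2),s['ft_force'].round(2),s['moment'].round(2),round(s['grip_width'],2),s['ee_pos'].round(2))
bot.move_gripper(0,45);st('grip')
p=np.array([473.7,-187.5,132.2]);bot.servo_line(p,speed=10);bot.dwell(.2);st('lift')
y=np.radians(-8.86);g=np.array([-np.sin(y),np.cos(y),0])
for L in(10,60,130):
    t=bot.servo_line(p+g*L,speed=40,until_force=12);st((L,t))
    if t: break
```

```text
grip 7.78 [-2.88  0.2   5.34] [0.19 0.61 0.02] 7.33 [ 473.7  -187.52  131.25]
lift 8.24 [ 0.13 -0.83 -3.17] [-0.03  0.07 -0.03] 7.47 [ 473.63 -187.45  131.98]
(10, False) 8.64 [ 1.68 -0.05 -3.03] [-0.03  0.01 -0.01] 7.33 [ 475.32 -177.34  132.24]
(60, False) 10.04 [ 0.06 -0.23 -4.01] [0.   0.03 0.03] 7.24 [ 482.92 -128.4   132.19]
(130, False) 11.94 [ 0.35  0.48 -3.65] [-0.03 -0.01  0.02] 7.12 [493.7  -59.19 132.2 ]
```

Run:
```python
from h import *
y=np.radians(-4.48);q=quat(y);xs=np.array([np.cos(y),np.sin(y),0]);ys=np.array([-xs[1],xs[0],0])
stud=np.array([484.8,364.9,0])
s=bot.read_state();p=np.array(s['ee_pos']);bot.servo_line([p[0],p[1],235],speed=120)
bot.move_to(stud-xs*42+[0,0,225],q);bot.dwell(.3)
s=bot.read_state();c=cam('wrist');cv2.imwrite('pics/h1.png',c['image'])
print(s['clock'],s['ft_force'],s['ee_pos'],s['grip_width'])
P=cloud(c).reshape(-1,3);D=(P-s['ee_pos']);L=np.column_stack([D@xs,D@ys,D[:,2]])
G=L[(abs(L[:,0])<7)&(abs(L[:,1])<35)&(L[:,2]>-60)&(L[:,2]<25)]
for lo in range(-60,24,6):
    g=G[(G[:,2]>=lo)&(G[:,2]<lo+6)]
    if len(g)>5:print(lo,len(g),g.min(0).round(1),g.max(0).round(1))
E0=(P-stud);Q=np.column_stack([E0@xs,E0@ys,P[:,2]])
h=Q[(Q[:,0]<-5)&(Q[:,0]>-14)&(abs(Q[:,1])<15)&(abs(Q[:,2]-110)<12)]
print('head rel stud',len(h),h.min(0).round(1),h.max(0).round(1))
```

```text
14.8333 [-0.29186391 -0.08849673 -3.3206365 ] [443.23609026 367.77394532 225.08965196] 7.391551388286207
-60 67 [ -3.5  27.4 -59.9] [  4.   28.2 -54.1]
-54 78 [ -3.8  27.2 -53.9] [  3.9  28.3 -48. ]
-48 81 [ -3.7  27.3 -47.9] [  4.2  28.2 -42. ]
-42 94 [ -3.6  27.4 -42. ] [  4.1  28.5 -36. ]
-36 97 [ -3.8  27.4 -35.9] [  4.   28.2 -30. ]
-30 111 [ -3.7  27.2 -29.9] [  4.2  28.3 -24.1]
-24 130 [ -3.6  27.3 -24. ] [  4.1  28.2 -18. ]
-18 195 [ -7.    9.2 -18. ] [  6.9  28.3 -12.1]
-12 266 [ -7.    9.3 -12. ] [ 7.  28.4 -6. ]
-6 300 [-6.9  8.7 -6. ] [ 7.  28.3 -0. ]
0 370 [-7.  9.  0.] [ 7.  28.5  6. ]
6 960 [ -7.  -28.6   6. ] [ 7.  28.3 12. ]
12 4054 [ -7.  -22.8  12. ] [ 7.  22.8 18. ]
18 398 [ -7.  -11.8  18. ] [ 7.  11.4 24. ]
head rel stud 237 [ -9.6  -7.9 104.5] [ -5.5   7.3 119.1]
```

View pics/h1.png

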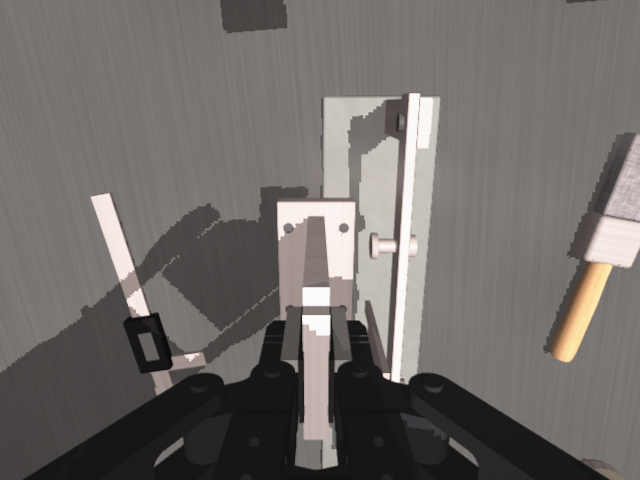

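The picture shows the gauge hanging straight in the jaws (plate edge at (315,300)), with the stud at (390,245) ahead to its right. The plate is centred in the tool within 0.2 mm and the stud head is within 0.3 mm of the estimate. I go on with the hanging.

Run:
```python
from h import *
y=np.radians(-4.48);q=quat(y);xs=np.array([np.cos(y),np.sin(y),0]);ys=np.array([-xs[1],xs[0],0])
stud=np.array([484.8,364.9,0])-0.2*ys
def st(t):
    s=bot.read_state();print(t,round(s['clock'],2),s['ft_force'].round(2),s['moment'].round(2),round(s['grip_width'],2),s['ee_pos'].round(2))
s=bot.read_state();c=cam('wrist');D=cloud(c).reshape(-1,3)-s['ee_pos'];L=np.column_stack([D@xs,D@ys,D[:,2]])
g=L[(abs(L[:,0])<3)&(L[:,1]>12.5)&(L[:,1]<21)&(abs(L[:,2]-14)<4)];top=np.median(g[:,2])+.6;print('top',len(g),top)
if not 12<top<16: raise SystemExit
zh=110+70-top
bot.servo_line(stud-xs*42+[0,0,zh],q,speed=80);st('level')
t=bot.servo_line(stud-xs*14+[0,0,zh],speed=50,until_force=5);st(('head',t))
if not t:
    t=bot.servo_line(stud+xs*0+[0,0,zh],speed=25,until_force=5);st(('push',t))
    if not t:
        t=bot.servo_line(stud+[0,0,zh-10],speed=20,until_force=5);st(('low1',t))
        if not t: t=bot.servo_line(stud+[0,0,zh-22],speed=10,until_force=4);st(('low2',t))
c=cam('wrist');cv2.imwrite('pics/h2.png',c['image'])
```

```text
top 522 13.839092442882025
level 15.82 [ 0.52 -0.68 -3.48] [0.01 0.06 0.02] 7.12 [443.13 368.14 166.68]
('head', False) 16.52 [-0.36  0.   -3.13] [-0.01  0.01  0.03] 7.33 [470.74 365.73 165.99]
('push', False) 17.23 [ 0.65  0.23 -3.07] [ 0.01 -0.03 -0.03] 7.23 [484.74 364.67 166.1 ]
('low1', False) 17.88 [ 0.11  0.13 -3.13] [-0.02  0.01 -0.03] 7.43 [484.79 364.73 156.17]
('low2', True) 18.79 [-0.22 -0.14  5.8 ] [-0.1   0.   -0.05] 7.28 [484.76 364.71 146.43]
```

Run:
```python
from h import *
y=np.radians(-4.48);xs=np.array([np.cos(y),np.sin(y),0]);ys=np.array([-xs[1],xs[0],0])
p=np.array(bot.read_state()['ee_pos']);bot.servo_line(p+[0,0,.4],speed=5)
bot.move_gripper(30,20);bot.dwell(.3)
bot.servo_line(p+[0,0,90],speed=80);bot.servo_line(p+[0,0,90]-30*xs,speed=80);bot.dwell(.3)
s=bot.read_state();print(s['clock'],s['ft_force'])
c=cam('wrist');P=cloud(c).reshape(-1,3)
E0=P-np.array([484.8,364.9,0])+.2*np.r_[ys];Q=np.column_stack([E0@xs,E0@ys,P[:,2]])
t=Q[(abs(Q[:,0])<12)&(abs(Q[:,1])<35)&(Q[:,2]>152)&(Q[:,2]<166)]
print(len(t),np.median(t,0),cv2.minAreaRect(t[:,:2].astype(np.float32)))
e=t[:,2]>157;k=np.polyfit(t[e,1],t[e,2],1);print('tilt deg',np.degrees(np.arctan(k[0])),'z',k[1]+.6)
sc=cam('scene')['image'][230:480,300:600]
cv2.imwrite('pics/end.png',np.hstack([cv2.resize(c['image'],(400,300)),cv2.resize(sc,(360,300))]))
```

```text
22.0583 [-0.62568959  0.24714096 -0.59840952]
1701 [ -0.23120153   4.7669039  159.51137898] ((0.05099821090698242, 0.342437744140625), (56.00638198852539, 8.359155654907227), 89.8530502319336)
tilt deg -0.2976777112666834 z 160.2774370085744
```

View pics/end.png

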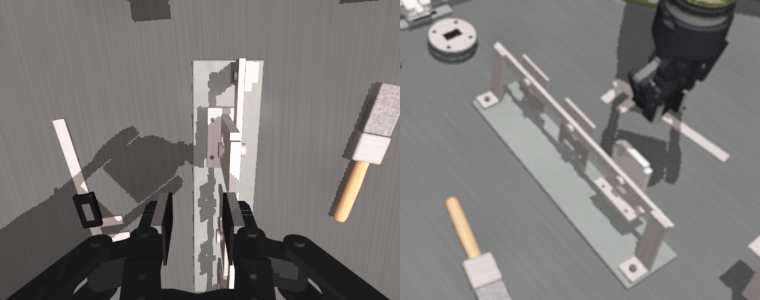

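The gauge hangs on the free stud, at (232,140) in the left picture and (630,165) in the right. Its top is at 160.3 mm (160.5 expected), tilted 0.3°, and the gripper is clear.

```bash
python3 -c "
from rig import bot
bot.dwell(.5);print(bot.finish_job())"
```

```text
the job is handed in; nothing more can be done
None
```

The gauge was drawn out of the track's +y end without binding and hung on the free stud, straight to about 0.3° with the gripper clear, and the job was handed in at about 23 s; the system returned no verdict.

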